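Stow a machined spacer in a sprung-lid case and snap it shut

ROBOT

A 6-joint arm with a two-finger parallel gripper is mounted at the origin on the work surface; the furniture and walls round the work are solid. World frame = base frame: x ahead of the robot, y to its left, z up, the work surface at z = 0. Lengths are in mm, angles in rad, forces in N, time in s.
With the tool pointing down it reaches from about 400 to 925 mm from the base axis. Payload 12.5 kg.
Tool frame: the origin (TCP) lies at the very end of the fingers, on their centre line; the grasp point (between the pads) lies 19 mm behind it (env.grip_point_offset is the distance from the TCP to the grasp point, in mm); z points along the fingers, y is the direction in which the jaws open and shut (so a half turn about z gives the same grasp; the last joint's range is limited). The gripper opens to 95 mm and grips with 3 to 60 N. Pads are 20 mm wide; open, the fingers measure 119 mm over their backs; the gripper's body (75 mm by 180 mm) begins 59 mm behind the grasp point.
Start: joints at [1.159, 0.491, 1.559, -0, 1.092, -0.106], TCP at [188.143, 596.028, 214.661] pointing down, gripper open.
Joint ranges: [-3.1, 3.1], [-0.84, 2.19], [0.05, 2.79], [-1.13, 4.28], [0.06, 2.93], [-2.69, 2.69]. Speed limits (rad/s): [2.22, 2.22, 2.79, 3.14, 3.14, 3.14].

INTERFACE

Orientations are given as [roll, pitch, yaw] about the fixed x, y, z axes, in that order (R = Rz(yaw) Ry(pitch) Rx(roll)).
In Python, from cell import env gives the robot as it stands.
- The arm moves only by the tool drive_tool, never from a script. Its argument "commands" is a list of rows, each an object of numbers: "dx", "dy", "dz": the shift along the world's x, y, z in mm; "yaw": the turn about the world's z in degrees. In form: [{"dx": .., "dy": .., "dz": .., "yaw": ..}, ...]. A call has 1 to 5 rows; each row shifts and turns the commanded pose from where the row before left it; what a row does not reach is not made up. A row lasts 1/12 s, in which the tool goes at most 41.7 mm and 7.16 degrees, less where a joint would pass 70% of its speed; a pose out of reach is approached as far as the arm can. A call with a gripper value outside its range is refused whole. "grip" is the opening, from 0 (shut) to 1 (fully open), set as the call begins (left out, the last holds). The fingers move at their own pace and stop on an object; the grip force is fixed at half the most. Time passes only in rows, so rows that do not move let the fingers close. It gives the time, the measured TCP pose, the force and the opening at its end, in the units of the state.
- env.state(): the state, without advancing time (a new reading comes with each control period).
- env.read_camera(name): name is "scene" or "side" or "wrist"; returns the picture (420x560x3 uint8, red, green, blue); there is no depth.
- env.calibration(name): a dict with "intrinsics" (3x3 intrinsics, pixels), "dist_coeffs" ([k1, k2, p1, p2, k3] as OpenCV has them; the pictures are not rectified), "rvec" (rotation vector, rad) and "tvec" (3), from world to camera coordinates, as OpenCV has them. Camera axes: x right, y down, z forward; pixel columns grow to the right and rows downward; lengths in mm; the calibration is good to about 2 mm. A picture is of the moment at which its call begins: read the wrist's pose just before it. calibration takes no time and is no camera call; for the wrist camera it gives the pose at the moment of the call.
- env.job_done(): hands the job in, once; it reports no verdict.
Trained networks look in the newest picture that a camera, given by its name, has taken for a name from the list of things; names that differ only in an ending like _2 or _b are one class to them, and where a whole thing is asked for, a point or a joint stands for the part that bears it (a point fixed in the world has none). Each returns a list of dicts, best first, with "conf" (0 to 1); they miss things now and then, are a little off and sometimes report something else, mostly with a low value. They report only what shows in the picture. A call takes as long as a camera call. They do not tell look-alikes from the thing itself.
- env.trace(query, camera): "pixels" (420x560 bool, what is visible of it) and "pixel" ([column, row] in pixels, amid what is visible of it).
- env.place_of(query, camera): "pixel" ([column, row] in pixels: a listed point, or the origin of a listed thing).
The state is a dict: "t": time; "joints": joint angles; "qvel": joint speeds; "tau": joint torques, N m; "eef_pos": TCP position; "tcp_rot": TCP orientation; "ft_force": force on the tool from outside, world axes, zero at the start; "moment": the same for the moment, N m; "opening": opening from 0.0 (shut) to 1.0 (fully open).
Only numpy, scipy, OpenCV 4.12 (cv2) and the standard library are available. Lean on these libraries where they do the work, as an engineer would, in place of code of your own. Each camera call takes 0.05 s, during which the arm holds its last target.

TASK

Press the thumb latch of the case so that its sprung lid pops open, set the square aluminium spacer flat over the post inside, then push the lid down until it snaps shut and stays shut. Work the lid and the latch gently, with no more than about two kilograms of push, and leave the other parts on the desk where they are.

Things in the scene. Friction and masses are not known exactly. Their poses are not given: they have to be found in the camera images.
- case: Shallow aluminium case fixed to the desk, 100 (x) x 150 (y) x 26 mm high without lid, walls and floor 4 mm. Origin: centre of its underside, on the desk; z up. The -x side is the front with the thumb latch, the +x side has the lid's hinge. A round steel post, 11 mm diameter, stands in the middle of the floor (x = y = 0); its thinner rounded tip is 20 mm above the underside.
- lid (a joint): Angle of the grey lid, a 100 x 150 x 6 mm plate: 0 shut, grows as its front edge swings up and back, stop at 1.75 rad. A spring (2.5 N at the front edge when nearly shut) flings it open unless caught. Latched it rests at -0.005 to 0.012; hard stop at -0.010, only 1.5 mm at the front edge past the snap. Snapping takes 6 to 14 N near the front edge.
- lid_edge (a point): Middle of the lid's front edge on its outer (top) face, 100 mm from the hinge line; a steel striker 20 mm wide and 8 mm long stands out in front of it and goes under the latch hook.
- lid_hinge (a point): Middle of the hinge line, in the plate's mid-plane: case frame x = 50, y = 0, z = 29 mm; the line runs along the case's y. Axes of the lid: -x from hinge to front edge, z out of the outer face (up when shut).
- latch (a joint): Angle of the thumb lever: 0 at rest, grows as its pad is pressed down. Frees the lid at 0.14 to 0.17 rad (4.5 to 5.5 mm at the pad) with 4 to 8 N; a hard stop follows at 0.19 rad, about 1 mm later at the pad. Springs back when let go. Its steel hook before the lid is 22 mm wide, top 43 mm above the desk, and tips to the front as the pad is pressed.
- thumb (a point): Point on the thumb lever under the middle of its rubber pad (26 x 30 mm): case frame x = -90, y = 0, z = 22 mm at rest. The pad sits on a setting screw and its top stands anywhere from 0 to 8 mm above this point, differently each time: find it by touch.
- spacer: Machined aluminium spacer, loose: square block 44 x 44 mm, 14 mm high, with a round hole of about 16 mm diameter down the middle, lying flat. Origin: centre of its underside; z up, x and y square to its sides. On the post its origin is over the case's origin with its underside on the case floor, 4 mm up; any yaw.
- bracket: Bystander: small aluminium upright bracket with a foot, 36 x 64 x 34 mm, origin at the centre of its underside.
- vial: Bystander: white screw-cap vial, 25 mm diameter, 51 mm tall, origin at the centre of its underside.
- connector: Bystander: small beige connector block, 30 x 31 x 12 mm, origin at the centre of its underside. (Also fixed on the desk: a pot of pens, 80 mm wide and about 160 mm tall with the pens, centred near world x = 0.56, y = -0.26 m; keep the hand clear of it.)
Not all that is in view belongs to the job. Several things have the shape of the spacer; the one meant has the colours described above.

How it is judged:
By the outcome, as a careful person would: the job done as asked, in the order asked, and still so for the second after the job is handed in, with the robot touching nothing.
It also fails if it takes over 72 s, if anything falls off the work surface, if the arm or the gripper's body presses on something with over 40 N, if the wrist force passes 120 N, or if a joint passes its speed limit or range.

## Working session

There is one attempt and no reset: what is moved stays moved. The work goes in short steps, Python scripts to look and compute and a tool call to move; the robot and the scene stay as the last step left them, time stands still between calls to the robot, and variables do not carry over. Pictures are saved under pics/ and viewed, and the job is handed in when it is done.

Besides the shell and the picture viewer there is one more tool, called after "Emit:" as name(argument=value, ...), one argument or row to a line, values as JSON. drive_tool: Moves the arm, as the interface text tells. Its arguments: {"type":"object","properties":{"commands":{"type":"array"},"grip":{"type":"number"}},"required":["commands"]}

```bash
ls; mkdir -p pics
cat > h.py <<'E'
import numpy as np, cv2
from cell import env
def save(name,fn):
    im=env.read_camera(name); cv2.imwrite('pics/'+fn,im[:,:,::-1]); return im
def ray(cam,px):
    c=env.calibration(cam);K=np.array(c["intrinsics"],float);d=np.array(c["dist_coeffs"],float)
    R,_=cv2.Rodrigues(np.array(c["rvec"],float));t=np.array(c["tvec"],float).reshape(3)
    u=cv2.undistortPoints(np.array([[px]],float),K,d)[0,0]
    return -R.T@t, R.T@np.array([u[0],u[1],1.])
def at_z(cam,px,z):
    o,d=ray(cam,px); return o+d*(z-o[2])/d[2]
def proj(cam,P):
    c=env.calibration(cam)
    return cv2.projectPoints(np.array(P,float).reshape(-1,1,3),np.array(c["rvec"],float),np.array(c["tvec"],float),np.array(c["intrinsics"],float),np.array(c["dist_coeffs"],float))[0][:,0]
E
python3 - <<'E'
from h import *
s=env.state(); print(s)
for c in ["scene","side","wrist"]:
    save(c,c+"0.png")
    o,d=ray(c,[280,210]); print(c,o,d)
    for q in ["case","spacer","thumb","lid_edge","lid_hinge","bracket","vial","connector"]:
        print(q,[(np.round(r["pixel"]),round(r["conf"],2)) for r in env.place_of(q,c)][:4])
print(env.state()["t"])
E
```

```text
pics
{'t': 0.0, 'joints': array([ 1.15942389e+00,  4.91556063e-01,  1.55947568e+00, -1.52279761e-06,
        1.09168923e+00, -1.05629347e-01]), 'qvel': array([-0.00039987,  0.00177457, -0.00079869,  0.00140818, -0.00107105,
       -0.00076874]), 'tau': array([ 1.31339151e-03, -6.12645292e+01, -2.58176190e+01,  6.92794262e-02,
        4.82866878e-02, -1.43751276e-04]), 'eef_pos': array([188.02010491, 595.7815584 , 214.05488745]), 'tcp_rot': array([-3.14047048e+00, -1.17618734e-04,  2.83585021e+00]), 'ft_force': array([ 0.49395234,  0.63129022, -0.01721095]), 'moment': array([ 0.09703026, -0.00699328,  0.03577988]), 'opening': 1.001753808298069}
scene [1045.24865678 -570.29257747  824.10876548] [-0.42776241  0.52226357 -0.73789711]
case [(array([278., 217.]), 0.61)]
spacer [(array([286., 164.]), 0.81), (array([361., 213.]), 0.65), (array([274., 142.]), 0.61)]
thumb [(array([247., 196.]), 0.58)]
lid_edge [(array([257., 196.]), 0.8)]
lid_hinge [(array([289., 167.]), 0.7), (array([296., 216.]), 0.66)]
bracket [(array([335., 190.]), 0.76), (array([351., 243.]), 0.36)]
vial [(array([328., 274.]), 0.82)]
connector [(array([352., 241.]), 0.62), (array([256., 196.]), 0.28)]
side [  -0.64685913 -150.28977253  636.75227243] [ 0.66518569  0.20323047 -0.71875707]
case [(array([297., 219.]), 0.78)]
spacer [(array([167., 262.]), 0.89), (array([249., 160.]), 0.89), (array([207., 231.]), 0.84)]
thumb []
lid_edge [(array([292., 222.]), 0.83)]
lid_hinge [(array([305., 190.]), 0.75)]
bracket [(array([231., 186.]), 0.79)]
vial [(array([343., 169.]), 0.76)]
connector [(array([299., 159.]), 0.55)]
wrist [125.14431529 614.96725227 385.18759431] [ 0.23336615 -0.06211372 -0.97046064]
case []
spacer []
thumb []
lid_edge []
lid_hinge []
bracket []
vial []
connector []
1.35
```

Run:
```python
import cv2
a=cv2.imread('pics/scene0.png');b=cv2.imread('pics/side0.png')
cv2.imwrite('pics/scene0c.png',cv2.resize(a[110:310,210:410],(800,600) if 0 else (600,600),interpolation=cv2.INTER_CUBIC))
cv2.imwrite('pics/side0c.png',cv2.resize(b[120:300,140:380],(800,600),interpolation=cv2.INTER_CUBIC))
```

```text
(no output)
```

View pics/scene0.png

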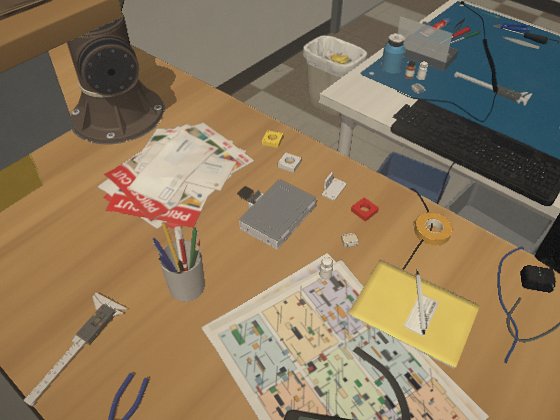

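View pics/scene0c.png

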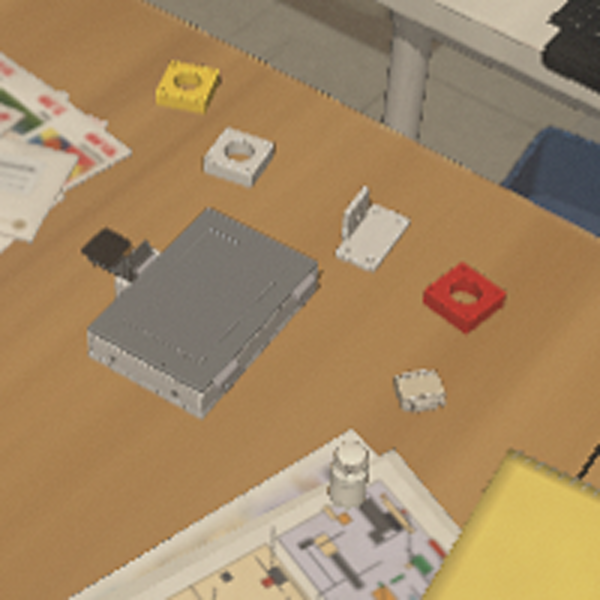

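View pics/side0c.png

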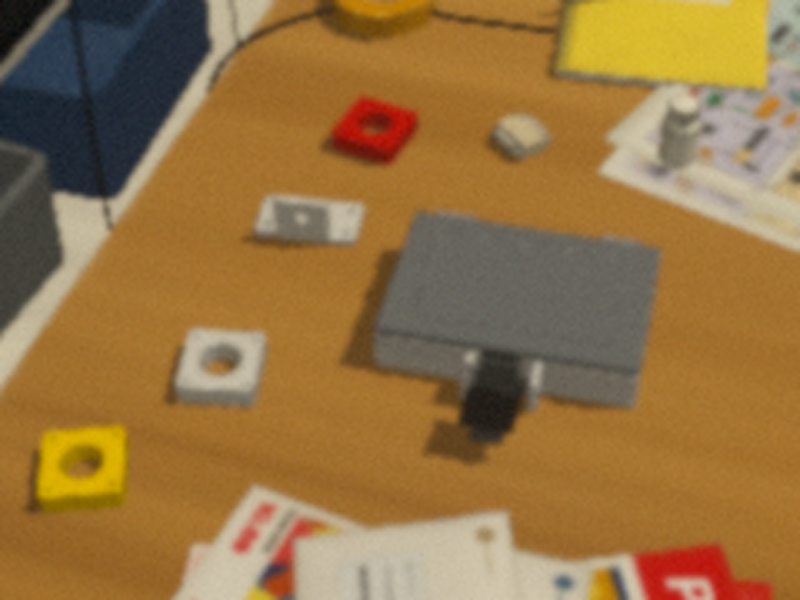

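The scene shows three look-alikes of the spacer's shape: yellow at (273,139), bare aluminium at (289,162) and red at (365,209). In the side view the bare aluminium one is at (207,231). It alone has the aluminium colour, so it fits the description. I'll confirm that in an enlarged crop and fit the poses.

```bash
cat > fit.py <<'E'
from h import *
from scipy.optimize import minimize, least_squares
def box(cx,cy,yaw,lx,ly,z0,z1):
    p=np.array([[sx*lx/2,sy*ly/2] for sx in(-1,1) for sy in(-1,1)])
    c,s=np.cos(yaw),np.sin(yaw); q=p@np.array([[c,s],[-s,c]])+[cx,cy]
    return np.vstack([np.c_[q,[z]*4] for z in(z0,z1)])
S=4
def sil(cam,pts):
    h=cv2.convexHull((proj(cam,pts)*S).astype(np.float32)).astype(np.int32)
    m=np.zeros((420*S,560*S),np.uint8); cv2.fillPoly(m,[h],1)
    return cv2.resize(m.astype(np.float32),(560,420),interpolation=cv2.INTER_AREA)
def fitbox(masks,p0,dims):
    def f(p):
        e=0
        for c,m in masks.items():
            r=sil(c,box(*p,*dims)); e+=np.abs(r-m).sum()/m.sum()
        return e
    best=None
    for dy in np.radians([-20,0,20]):
        sx=np.array([[0,0,0],[8,0,0],[0,8,0],[0,0,.2]])+np.array(p0)+[0,0,dy]
        r=minimize(f,p0,method='Nelder-Mead',options=dict(initial_simplex=sx,xatol=.1,fatol=1e-4))
        if best is None or r.fun<best.fun: best=r
    return best
E
python3 - <<'E'
from fit import *
masks={}
for c in ["scene","side"]:
    save(c,c+"1.png")
    tr=env.trace("spacer",c)
    for r in tr: print(c,r["pixel"],r["conf"],r["pixels"].sum())
    tgt={"scene":(289,162),"side":(207,231)}[c]
    masks[c]=min(tr,key=lambda r:np.hypot(*(np.array(r["pixel"])-tgt)))["pixels"].astype(np.float32)
np.savez('m.npz',**masks)
p=at_z("side",[207,228],7); print(p)
for c in masks:
    r=fitbox({c:masks[c]},[p[0],p[1],0],(44,44,0,14)); print(c,r.x,r.fun)
r=fitbox(masks,[p[0],p[1],0],(44,44,0,14)); print('both',r.x,np.degrees(r.x[2]),r.fun)
# lid corners
obs={"scene":np.array([[280,179.3],[316.7,199.3],[277.7,241.7],[240,219.3]]),"side":np.array([[338,194.4],[265.4,183.9],[253.4,219],[331,230.4]])}
for c in obs: print(c,[np.round(at_z(c,o,32)[:2],1) for o in obs[c]])
a=cv2.imread('pics/scene1.png')[130:190,255:325];b=cv2.imread('pics/side1.png')[205:280,140:240]
cv2.imwrite('pics/sp.png',np.hstack([cv2.resize(a,(400,343)),cv2.resize(b,(400,343))]))
print(env.state()["t"])
E
```

```text
scene [287.1, 164.3] 0.83 320
scene [270.8, 137.4] 0.76 270
scene [333.8, 189.2] 0.24 360
side [165.7, 261.8] 0.92 578
side [208.3, 229.4] 0.73 526
side [250.8, 160.7] 0.59 337
[494.68598861 145.6725537    7.        ]
scene [4.88436978e+02 1.44909587e+02 2.43894344e-01] 0.07089843600988388
side [4.88783510e+02 1.43768912e+02 2.38839153e-01] 0.09624524414539337
both [4.88607614e+02 1.44416129e+02 2.28055244e-01] 13.066602993423453 0.17728880047798157
scene [array([525.3,  63. ]), array([626.9,  66.9]), array([638.4, -79.5]), array([538.9, -84.8])]
side [array([634.3, -75.3]), array([619.8,  70.4]), array([521.9,  60.8]), array([537.9, -82.9])]
1.55
```

View pics/sp.png

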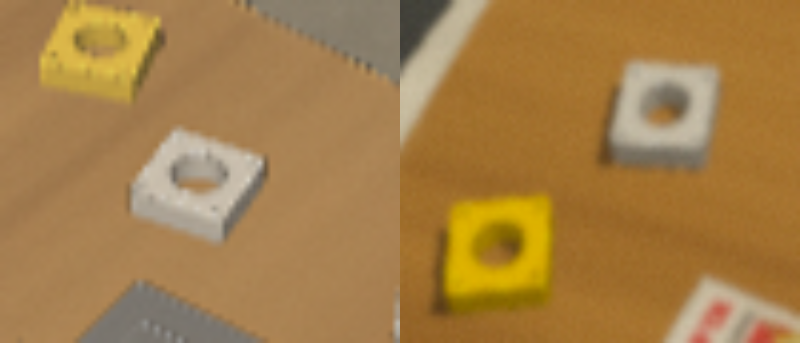

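The crop shows a bare grey-white aluminium square with a through hole, next to the yellow look-alike. It is the right one, at about (488.6, 144.4) with yaw 13°. Next I move the wrist camera over the work area.

Emit:
drive_tool(
  commands=[
    {"dx":19.5,"dy":-34,"dz":5,"yaw":1.5},
    {"dx":19.5,"dy":-34,"dz":5,"yaw":1.5},
    {"dx":19.5,"dy":-34,"dz":5,"yaw":1.5},
    {"dx":19.5,"dy":-34,"dz":5,"yaw":1.5},
    {"dx":19.5,"dy":-34,"dz":5,"yaw":1.5},
  ],
)

```text
t: 1.97
eef_pos: [286.1, 424.4, 239.9]
tcp_rot: [3.141, 0.0, 2.968]
ft_force: [0.2, 0.8, -0.2]
opening: 0.998
```

Emit:
drive_tool(
  commands=[
    {"dx":19.5,"dy":-34,"dz":5,"yaw":1.5},
    {"dx":19.5,"dy":-34,"dz":5,"yaw":1.5},
    {"dx":19.5,"dy":-34,"dz":5,"yaw":1.5},
    {"dx":19.5,"dy":-34,"dz":5,"yaw":1.5},
    {"dx":19.5,"dy":-34,"dz":5,"yaw":1.5},
  ],
  grip=0.0,
)

```text
t: 2.38
eef_pos: [383.7, 254.3, 265.2]
tcp_rot: [3.141, 0.001, 3.099]
ft_force: [1.0, 0.3, -0.8]
opening: 0.708
```

Emit:
drive_tool(
  commands=[
    {"dx":19.5,"dy":-34,"dz":5,"yaw":1.5},
    {"dx":19.5,"dy":-34,"dz":5,"yaw":1.5},
    {"dx":19.5,"dy":-34,"dz":5,"yaw":1.5},
    {"dx":19.5,"dy":-34,"dz":5,"yaw":1.5},
    {"dx":19.5,"dy":-34,"dz":5,"yaw":1.5},
  ],
)

```text
t: 2.8
eef_pos: [481.2, 84.1, 290.2]
tcp_rot: [3.141, 0.001, -3.054]
ft_force: [0.7, 0.4, 0.2]
opening: 0.356
```

Emit:
drive_tool(
  commands=[
    {"dx":0,"dy":-34,"dz":5,"yaw":1.0},
    {},
  ],
)

```text
invalid input
```

Emit:
drive_tool(
  commands=[
    {"dx":0,"dy":-34,"dz":5,"yaw":1.0},
    {"dx":0,"dy":0,"dz":0,"yaw":0},
  ],
)

```text
t: 2.97
eef_pos: [481.6, 47.6, 295.2]
tcp_rot: [-3.141, 0.001, -3.04]
ft_force: [0.4, -1.0, -0.1]
opening: 0.214
```

Run:
```python
from fit import *
print(env.calibration("wrist")["intrinsics"])
im=save("wrist","w1.png")
for q in ["case","lid","spacer","thumb","lid_edge","lid_hinge","bracket","connector","vial"]:
    print(q,[(np.round(r["pixel"]),round(r["conf"],2)) for r in env.place_of(q,"wrist")][:4])
tr=env.trace("spacer","wrist")
for r in tr: print(r["pixel"],r["conf"],r["pixels"].sum())
print(env.state())
for n,z,px,c in [("thumb",22,[247,196],"scene"),("yellow",7,[166,262],"side"),("red",7,[250,160],"side"),("bracket",0,[231,186],"side"),("vial",0,[343,169],"side"),("conn",0,[299,159],"side")]: print(n,at_z(c,px,z))
```

```text
[[303.91571488   0.         276.9951254 ]
 [  0.         303.91571488 208.86438871]
 [  0.           0.           1.        ]]
case [(array([238., 238.]), 0.94)]Traceback (most recent call last):
  File "<stdin>", line 5, in <module>
ValueError: it knows: bracket, case, connector, lid_edge, lid_hinge, spacer, thumb, vial
```

View pics/w1.png

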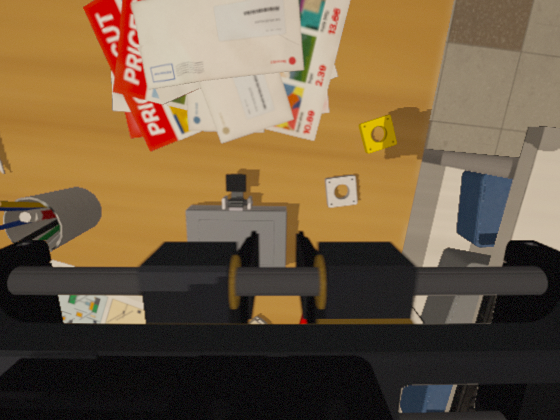

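The wrist picture shows the thumb pad at (236,183), the hook at (236,203), the lid's front edge from (187,207) to (288,206), the aluminium spacer at (343,191) and the yellow one at (378,134).

Run:
```python
from fit import *
im=save("wrist","w2.png")
for q in ["spacer","thumb","lid_edge","lid_hinge"]:
    print(q,[(np.round(r["pixel"],1),round(r["conf"],2)) for r in env.place_of(q,"wrist")][:4])
tr=env.trace("spacer","wrist")
for r in tr: print(r["pixel"],r["conf"],r["pixels"].sum())
m=min(tr,key=lambda r:np.hypot(*(np.array(r["pixel"])-[343,191])))["pixels"].astype(np.float32)
r=fitbox({"wrist":m},[490,144,.2],(44,44,0,14)); print(r.x,np.degrees(r.x[2]),r.fun)
for n,z,px,c in [("thumb",26,[236,183],"wrist"),("edge-r",32,[187,207],"wrist"),("edge-l",32,[288,206],"wrist"),("yellow",7,[166,262],"side"),("yellow",14,[378,134],"wrist"),("red",7,[250,160],"side"),("bracket",0,[231,186],"side"),("vial",0,[343,169],"side"),("conn",0,[299,159],"side"),("hole",14,[343,191],"wrist")]: print(n,np.round(at_z(c,px,z)))
cv2.imwrite('pics/w2c.png',cv2.resize(im[140:240,160:400,::-1],(800,333),interpolation=cv2.INTER_CUBIC))
s=env.state();print(s["t"],s["joints"],s["eef_pos"])
```

```text
spacer [(array([372.6, 134.2]), 0.73), (array([336.5, 190. ]), 0.72)]
thumb [(array([233. , 182.7]), 0.88)]
lid_edge [(array([234. , 212.8]), 0.9), (array([234.5, 182.9]), 0.28)]
lid_hinge [(array([336.7, 189.1]), 0.41)]
[342.4, 195.5] 0.68 751
[379.1, 130.6] 0.68 967
[4.89038162e+02 1.46671025e+02 2.46354062e-01] 14.11504804297855 0.2483355551958084
thumb [489.  -7.  26.]
edge-r [531. -75.  32.]
edge-l [514.  72.  32.]
yellow [398. 182.   7.]
yellow [398. 191.  14.]
red [709. 137.   7.]
bracket [624. 149.   0.]
vial [750. -65.   0.]
conn [754.  37.   0.]
hole [486. 153.  14.]
3.3667 [-2.69317178e-02  2.05640635e-01  1.77875109e+00  1.35346438e-04
  1.15726873e+00 -1.70372839e+00] [480.4277852   53.01573849 294.62185197]
```

View pics/w2c.png

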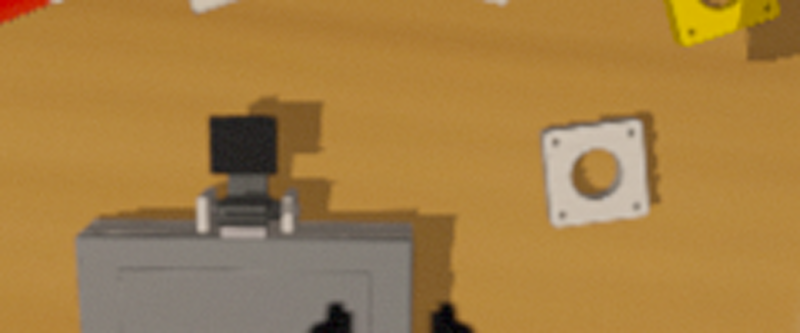

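Run:
```python
from fit import *
im=save("wrist","w3.png"); s=env.state();print(s["t"],s["eef_pos"],s["opening"])
hsv=cv2.cvtColor(im,cv2.COLOR_RGB2HSV)
cv2.imwrite('pics/w3c.png',cv2.resize(im[160:260,160:400,::-1],(800,333),interpolation=cv2.INTER_CUBIC))
np.save('w3.npy',im)
for q in ["spacer","thumb","lid_edge"]:
    print(q,[(np.round(r["pixel"],1),round(r["conf"],2)) for r in env.place_of(q,"wrist")][:4])
print(im[175:190:2,[215,220,225,233,240,245,250]].mean(2).astype(int))
```

```text
3.4167 [480.46978975  52.90803277 294.61757987] 0.008568603311579664
spacer [(array([372.8, 130.3]), 0.83), (array([334.5, 192.8]), 0.81)]
thumb [(array([232. , 182.8]), 0.78)]
lid_edge [(array([231.7, 210.8]), 0.79)]
[[120 110  49  41  49  83  84]
 [123 103  30  36  33  87  86]
 [125 105  34  38  36  84  86]
 [124 113  32  32  33  88  82]
 [125 111  31  31  25  84  84]
 [126 110  35  33  28  88  89]
 [127 110  34  36  35  87 124]
 [125 110  33  35  35  86 124]]
```

View pics/w3c.png

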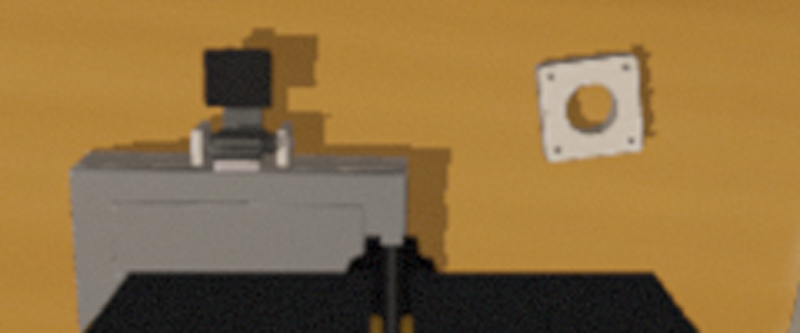

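Run:
```python
from fit import *
from scipy.optimize import least_squares
f=lambda x,y:[160+x/3.3333,160+y/3.3333]
R=lambda c,px,z:np.round(at_z(c,px,z),1)
print("pad",R("wrist",f(238,77),26)); a=at_z("wrist",f(72,169),32);b=at_z("wrist",f(407,172),32);print(a,b,np.hypot(*(a-b)[:2]))
sc=np.array([at_z("wrist",f(*q),14)[:2] for q in [(537,65),(637,53),(643,150),(548,162)]]);print(sc,sc.mean(0))
e=sc[1]-sc[0];print(np.hypot(*e),np.degrees(np.arctan2(e[1],e[0])))
print("side spacer hole",R("side",[140+222/3.333,120+362/3.333],14),"scene",R("scene",[210+239/3,110+151/3],14))
# case fit from corners
obs={"scene":np.array([[280,179.3],[316.7,199.3],[277.7,241.7],[240,219.3]]),"side":np.array([[265.4,183.9],[338,194.4],[331,230.4],[253.4,219]])}
loc={"scene":[[-50,75],[50,75],[50,-75],[-50,-75]],"side":[[50,75],[50,-75],[-50,-75],[-50,75]]}
obs["wrist"]=np.array([f(72,169),f(407,172)]);loc["wrist"]=[[-50,-75],[-50,75]]
def pts(p,l):
    c,s=np.cos(p[2]),np.sin(p[2]);l=np.array(l,float);return np.c_[l@np.array([[c,s],[-s,c]])+p[:2],np.full(len(l),32.)]
for cs in (["scene"],["side"],["wrist"],["scene","side"],["scene","side","wrist"]):
    r=least_squares(lambda p:np.concatenate([(proj(c,pts(p,loc[c]))-obs[c]).ravel() for c in cs]),[580,-8,.1])
    c,s=np.cos(r.x[2]),np.sin(r.x[2]);print(cs,r.x.round(2),np.degrees(r.x[2]).round(1),r.cost.round(2),"thumb",(r.x[0]-90*c).round(1),(r.x[1]-90*s).round(1))
```

```text
pad [490.4 -13.9  26. ]
[537.92272773 -83.23664359  32.        ] [523.68928426  64.01857352  32.        ] 147.94150830610923
[[472.87842541 117.36568271]
 [462.76653287 161.1586471 ]
 [506.50248233 171.15181184]
 [516.69340923 128.64310196]] [489.71021246 144.5798109 ]
44.94523446278726 103.00185084851064
side spacer hole [487.5 142.5  14. ] scene [488.9 143.2  14. ]
['scene'] [ 5.8241e+02 -8.4600e+00  8.0000e-02] 4.5 1.41 thumb 492.7 -15.4
['side'] [ 5.7893e+02 -6.4700e+00  1.0000e-01] 5.5 3.53 thumb 489.3 -15.1
['wrist'] [ 5.8062e+02 -4.7800e+00  1.0000e-01] 5.6 0.49 thumb 491.0 -13.5
['scene', 'side'] [ 5.8053e+02 -6.8900e+00  9.0000e-02] 5.0 7.79 thumb 490.9 -14.7
['scene', 'side', 'wrist'] [ 5.8058e+02 -6.3000e+00  9.0000e-02] 5.0 9.34 thumb 490.9 -14.1
```

Emit:
drive_tool(
  commands=[
    {"dx":2,"dy":-15,"dz":-36,"yaw":-0.5},
    {"dx":2,"dy":-15,"dz":-36,"yaw":0},
    {"dx":2,"dy":-15,"dz":-36,"yaw":0},
    {"dx":2,"dy":-15,"dz":-36,"yaw":0},
    {"dx":1.5,"dy":-7,"dz":-36,"yaw":0},
  ],
)

```text
t: 3.98
eef_pos: [490.3, -16.1, 113.4]
tcp_rot: [-3.141, 0.001, -3.046]
ft_force: [1.9, 0.2, -0.6]
opening: 0.002
```

Emit:
drive_tool(
  commands=[
    {"dx":0,"dy":0,"dz":-30,"yaw":0},
    {"dx":0,"dy":0,"dz":-25,"yaw":0},
    {"dx":0,"dy":0,"dz":-15,"yaw":0},
    {"dx":0,"dy":0,"dz":-6,"yaw":0},
    {"dx":0,"dy":0,"dz":0,"yaw":0},
  ],
)

```text
t: 4.4
eef_pos: [489.8, -14.8, 37.6]
tcp_rot: [3.141, -0.002, -3.046]
ft_force: [-0.5, 0.1, -0.3]
opening: 0.004
```

Emit:
drive_tool(
  commands=[
    {"dx":0,"dy":0,"dz":0,"yaw":0},
    {"dx":0,"dy":0,"dz":0,"yaw":0},
  ],
)

```text
t: 4.57
eef_pos: [490.7, -15.0, 39.7]
tcp_rot: [-3.141, 0.002, -3.046]
ft_force: [0.8, -0.0, -0.5]
opening: 0.009
```

Emit:
drive_tool(
  commands=[
    {"dx":0,"dy":0.5,"dz":-2,"yaw":0},
    {"dx":0,"dy":0,"dz":-2,"yaw":0},
    {"dx":0,"dy":0,"dz":-2,"yaw":0},
    {"dx":0,"dy":0,"dz":-1,"yaw":0},
    {"dx":0,"dy":0,"dz":0,"yaw":0},
  ],
)

```text
t: 4.98
eef_pos: [490.1, -14.5, 31.5]
tcp_rot: [3.141, -0.0, -3.046]
ft_force: [-0.9, 0.6, -0.4]
opening: 0.004
```

Emit:
drive_tool(
  commands=[
    {"dx":0,"dy":0,"dz":-0.5,"yaw":0},
    {"dx":0,"dy":0,"dz":-0.5,"yaw":0},
  ],
)

```text
t: 5.15
eef_pos: [490.2, -14.5, 30.7]
tcp_rot: [3.142, 0.0, -3.046]
ft_force: [-0.7, -0.6, 0.4]
opening: 0.005
```

Emit:
drive_tool(
  commands=[
    {"dx":0,"dy":0,"dz":-0.5,"yaw":0},
    {"dx":0,"dy":0,"dz":-0.5,"yaw":0},
  ],
)

```text
t: 5.32
eef_pos: [490.2, -14.5, 29.6]
tcp_rot: [3.142, 0.0, -3.046]
ft_force: [0.6, 0.6, -0.4]
opening: 0.008
```

Emit:
drive_tool(
  commands=[
    {"dx":0,"dy":0,"dz":-0.5,"yaw":0},
    {"dx":0,"dy":0,"dz":-0.5,"yaw":0},
  ],
)

```text
t: 5.48
eef_pos: [490.1, -14.5, 28.6]
tcp_rot: [3.141, -0.0, -3.046]
ft_force: [-1.6, -0.1, 4.3]
opening: 0.003
```

Emit:
drive_tool(
  commands=[
    {"dx":0,"dy":0,"dz":-0.5,"yaw":0},
    {"dx":0,"dy":0,"dz":-0.5,"yaw":0},
  ],
)

```text
t: 5.65
eef_pos: [489.7, -14.5, 27.8]
tcp_rot: [3.141, -0.001, -3.046]
ft_force: [-3.7, -1.9, 6.5]
opening: 0.004
```

Emit:
drive_tool(
  commands=[
    {"dx":0,"dy":0,"dz":-0.5,"yaw":0},
    {"dx":0,"dy":0,"dz":-0.5,"yaw":0},
  ],
)

```text
t: 5.82
eef_pos: [489.3, -14.5, 26.8]
tcp_rot: [3.141, -0.002, -3.046]
ft_force: [-6.5, -1.3, 8.2]
opening: 0.003
```

Emit:
drive_tool(
  commands=[
    {"dx":0,"dy":0,"dz":-0.5,"yaw":0},
    {"dx":0,"dy":0,"dz":-0.5,"yaw":0},
  ],
)

```text
t: 5.98
eef_pos: [488.9, -14.4, 25.8]
tcp_rot: [3.141, -0.002, -3.046]
ft_force: [-6.8, -1.8, 9.8]
opening: 0.006
```

Emit:
drive_tool(
  commands=[
    {"dx":-0.4,"dy":0,"dz":-0.5,"yaw":0},
    {"dx":-0.4,"dy":0,"dz":-0.5,"yaw":0},
  ],
)

```text
t: 6.15
eef_pos: [488.2, -14.5, 24.8]
tcp_rot: [3.141, -0.002, -3.046]
ft_force: [-4.5, -2.3, 6.6]
opening: 0.003
```

Emit:
drive_tool(
  commands=[
    {"dx":0,"dy":0,"dz":-0.5,"yaw":0},
  ],
)

```text
t: 6.23
eef_pos: [488.1, -14.5, 24.3]
tcp_rot: [3.141, -0.002, -3.046]
ft_force: [-8.0, -3.0, 9.6]
opening: 0.004
```

Run:
```python
from h import *
a=save("side","s2.png"); s=env.state();print(s["t"],s["eef_pos"],s["ft_force"])
```

```text
6.2833 [488.03646178 -14.50102374  24.21644285] [-6.39586057 -2.31513943  8.95848602]
```

View pics/s2.png

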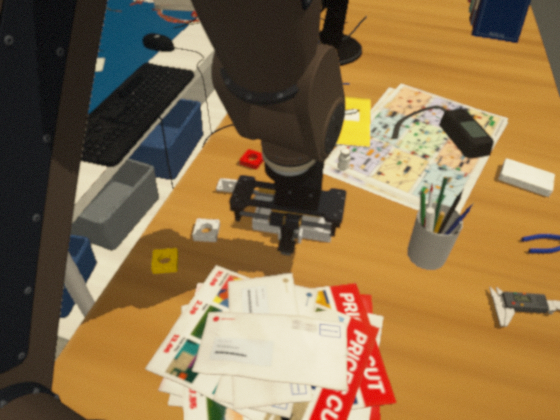

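The side view is mostly blocked by the hand at (290,220), so I check the scene camera.

Run:
```python
from h import *
a=save("scene","s3.png"); s=env.state();print(s["t"],s["eef_pos"],s["ft_force"])
cv2.imwrite('pics/s3c.png',cv2.resize(a[110:310,180:400,::-1],(660,600)))
```

```text
6.3333 [488.06119114 -14.49151619  24.27315774] [-6.45732702 -3.32695894  8.91361752]
```

View pics/s3c.png

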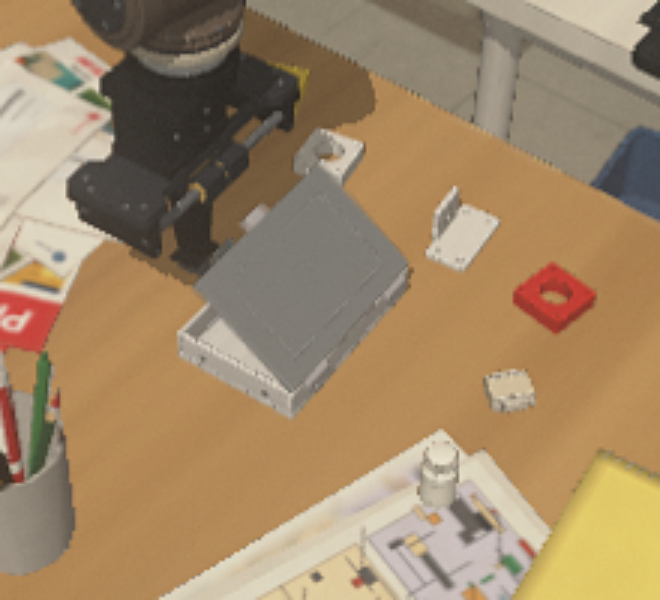

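The lid is swinging open: in the crop its front edge is raised from (195,285) to (315,170). I release the pad and go to the spacer.

Emit:
drive_tool(
  commands=[
    {"dx":0,"dy":0,"dz":6,"yaw":0},
    {"dx":0,"dy":0,"dz":20,"yaw":0},
    {"dx":0,"dy":0,"dz":30,"yaw":0},
    {"dx":0,"dy":20,"dz":25,"yaw":1},
    {"dx":0,"dy":35,"dz":0,"yaw":1.5},
  ],
  grip=0.75,
)

```text
t: 6.75
eef_pos: [491.5, 39.3, 109.3]
tcp_rot: [-3.14, 0.007, -3.005]
ft_force: [0.6, 0.8, 0.4]
opening: 0.296
```

Emit:
drive_tool(
  commands=[
    {"dx":0,"dy":35,"dz":0,"yaw":1.5},
    {"dx":0,"dy":33,"dz":0,"yaw":1.5},
    {"dx":0,"dy":24,"dz":-10,"yaw":1.5},
    {"dx":0,"dy":12,"dz":-10,"yaw":0.5},
    {"dx":0,"dy":0,"dz":0,"yaw":0},
  ],
)

```text
t: 7.17
eef_pos: [488.6, 146.2, 83.8]
tcp_rot: [3.141, -0.002, -2.912]
ft_force: [-0.6, -0.5, -0.5]
opening: 0.648
```

Emit:
drive_tool(
  commands=[
    {"dx":0,"dy":0,"dz":0,"yaw":0},
    {"dx":0,"dy":0,"dz":0,"yaw":0},
    {"dx":0,"dy":0,"dz":0,"yaw":0},
  ],
)

```text
t: 7.42
eef_pos: [489.6, 143.4, 85.4]
tcp_rot: [3.142, 0.0, -2.917]
ft_force: [0.2, -0.0, 0.1]
opening: 0.749
```

Run:
```python
from h import *
a=save("wrist","w4.png"); s=env.state();print(s["t"],s["eef_pos"],s["tcp_rot"],s["opening"],s["joints"])
b=save("scene","s4.png")
c=save("side","s4b.png")
```

```text
7.4667 [489.64567105 143.44164209  85.4815324 ] [ 3.14157196e+00  3.76899839e-04 -2.91690691e+00] 0.7486816000780866 [ 1.55430385e-01  5.12087196e-01  1.96844096e+00  7.61374794e-05
  6.60689933e-01 -1.64011180e+00]
```

View pics/w4.png

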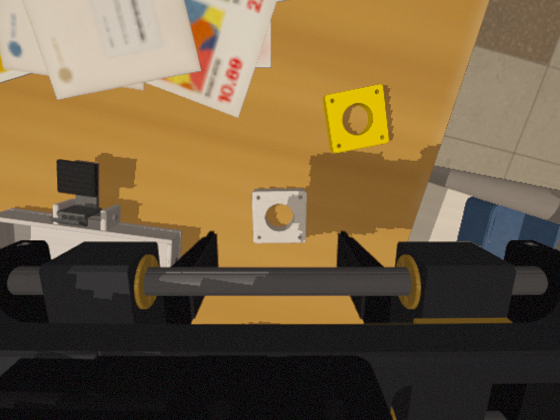

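View pics/s4.png

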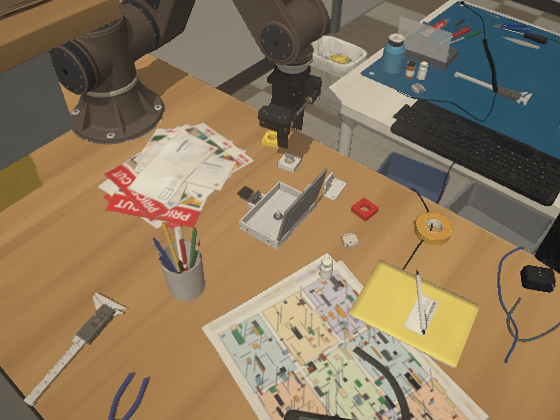

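The lid stands fully open, at about (305,205) in the scene, and the post is visible inside. In the wrist view the spacer spans (252,190) to (306,243), square to the jaws.

Run:
```python
from h import *
cs=np.array([at_z("wrist",q,14)[:2] for q in [(252,190),(306,190),(306,243),(253,243)]]);print(cs,cs.mean(0),np.linalg.norm(cs[1]-cs[0]))
print(at_z("wrist",(279.5,216.5),14))
d=cs[1]-cs[0];print(np.degrees(np.arctan2(d[1],d[0])))
a=cv2.imread('pics/s4.png')[160:260,220:340];b=cv2.imread('pics/s4b.png')[160:260,220:360]
cv2.imwrite('pics/c4.png',np.hstack([cv2.resize(a,(384,320),interpolation=cv2.INTER_CUBIC),cv2.resize(b,(400,320),interpolation=cv2.INTER_CUBIC)]))
c,s=np.cos(.092),np.sin(.092)
for cam in("scene","side"): print(cam,proj(cam,[[580.6,-6,20]]))
```

```text
[[472.22030937 118.1395793 ]
 [462.46637441 160.64781919]
 [506.42359425 171.80645622]
 [516.40922436 128.23649731]] [489.3798756 144.707588 ] 43.61295342076169
[488.85554288 144.7898347   14.        ]
102.92336843518173
scene [[279.10093068 211.57932695]]
side [[296.47661097 209.68545404]]
```

View pics/c4.png

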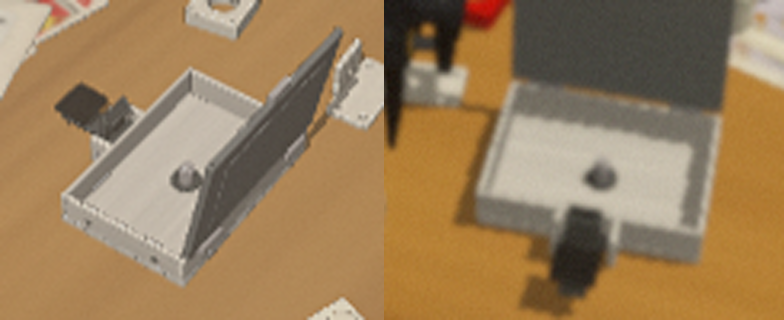

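Emit:
drive_tool(
  commands=[
    {"dx":-0.2,"dy":1.2,"dz":-25,"yaw":0},
    {"dx":0,"dy":0,"dz":-28,"yaw":0},
    {"dx":0,"dy":0,"dz":-17,"yaw":0},
    {"dx":0,"dy":0,"dz":-8,"yaw":0},
    {"dx":0,"dy":0,"dz":-3,"yaw":0},
  ],
)

```text
t: 7.98
eef_pos: [488.8, 145.3, 3.2]
tcp_rot: [3.141, -0.002, -2.916]
ft_force: [-0.3, 0.4, 0.1]
opening: 0.748
```

Emit:
drive_tool(
  commands=[
    {"dx":0,"dy":0,"dz":0,"yaw":0},
    {"dx":0,"dy":0,"dz":0,"yaw":0},
  ],
)

```text
t: 8.15
eef_pos: [489.6, 145.7, 4.9]
tcp_rot: [3.142, 0.001, -2.915]
ft_force: [-0.1, 0.0, -0.5]
opening: 0.748
```

Emit:
drive_tool(
  commands=[
    {"dx":0,"dy":0,"dz":0,"yaw":0},
    {"dx":0,"dy":0,"dz":0,"yaw":0},
    {"dx":0,"dy":0,"dz":0,"yaw":0},
    {"dx":0,"dy":0,"dz":0,"yaw":0},
    {"dx":0,"dy":0,"dz":0,"yaw":0},
  ],
  grip=0.3,
)

```text
t: 8.57
eef_pos: [489.2, 145.8, 4.4]
tcp_rot: [3.142, 0.0, -2.915]
ft_force: [0.2, 0.4, 3.3]
opening: 0.46
```

Emit:
drive_tool(
  commands=[
    {"dx":0,"dy":0,"dz":10,"yaw":0},
    {"dx":0,"dy":0,"dz":30,"yaw":0},
    {"dx":0,"dy":0,"dz":36,"yaw":0},
    {"dx":12,"dy":-20,"dz":14,"yaw":-1.5},
    {"dx":18,"dy":-30,"dz":0,"yaw":-1.5},
  ],
)

```text
t: 8.98
eef_pos: [519.8, 96.9, 98.4]
tcp_rot: [-3.141, 0.005, -2.965]
ft_force: [0.1, 0.1, 0.1]
opening: 0.46
```

Emit:
drive_tool(
  commands=[
    {"dx":18,"dy":-30,"dz":0,"yaw":-1.5},
    {"dx":18,"dy":-30,"dz":0,"yaw":-1.5},
    {"dx":15,"dy":-25,"dz":0,"yaw":-1.5},
    {"dx":10,"dy":-16,"dz":0,"yaw":0},
    {"dx":0,"dy":0,"dz":0,"yaw":0},
  ],
)

```text
t: 9.4
eef_pos: [581.8, -8.3, 94.8]
tcp_rot: [-3.141, 0.002, -3.049]
ft_force: [-0.0, -0.3, -0.0]
opening: 0.461
```

Emit:
drive_tool(
  commands=[
    {"dx":0,"dy":0,"dz":0,"yaw":0},
    {"dx":0,"dy":0,"dz":0,"yaw":0},
    {"dx":0,"dy":0,"dz":0,"yaw":0},
  ],
)

```text
t: 9.65
eef_pos: [579.5, -4.3, 94.4]
tcp_rot: [3.141, -0.0, -3.045]
ft_force: [0.7, 0.1, -0.6]
opening: 0.457
```

Run:
```python
from h import *
a=save("wrist","w5.png"); s=env.state();print(s["t"],s["eef_pos"],s["tcp_rot"],s["opening"],s["ft_force"])
b=save("scene","s5.png")
c=save("side","s5b.png")
def up(im,y,x): return cv2.resize(im[y:y+120,x:x+150,::-1],(400,320),interpolation=cv2.INTER_CUBIC)
cv2.imwrite('pics/c5.png',np.hstack([up(b,130,220),up(c,120,220)]))
```

```text
9.7 [579.60768341  -4.2845947   94.3958735 ] [ 3.14135836e+00 -2.97270846e-04 -3.04477497e+00] 0.46428712153004187 [-0.27731624  0.01686901  0.12948653]
```

View pics/w5.png

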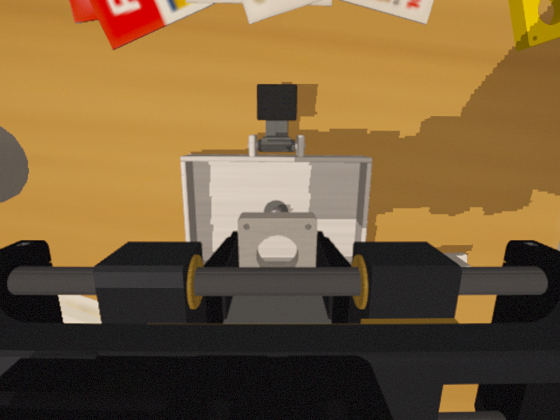

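View pics/c5.png

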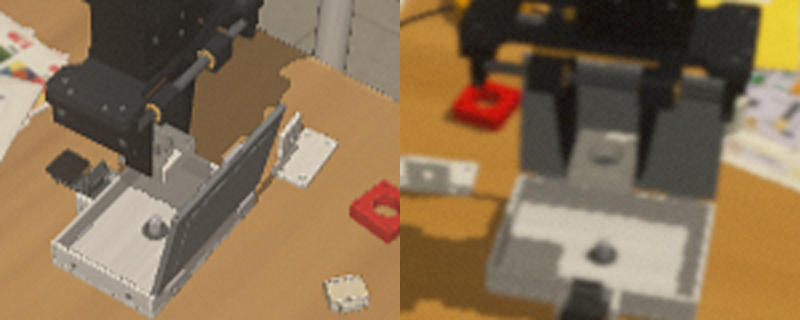

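The spacer is held level over the case. Its front edge runs (239,213) to (316,213), the post shows behind it at about (276,207), and the case front rim runs (182,157) to (371,157). I measure both in the same picture.

Run:
```python
from fit import *
im=cv2.imread('pics/w5.png')
cv2.imwrite('pics/w5c.png',cv2.resize(im[140:280,170:390],(792,504),interpolation=cv2.INTER_CUBIC))
a=at_z("wrist",(181,157),26);b=at_z("wrist",(371.5,157),26);print(a,b,np.linalg.norm(a-b),(a+b)/2)
d=(b-a)/np.linalg.norm(b-a);n=np.array([d[1],-d[0],0]);print("case c",(a+b)/2+50*n, np.degrees(np.arctan2(n[1],n[0])))
e=at_z("wrist",(239,213),104);f=at_z("wrist",(316,213),104);print(e,f,np.linalg.norm(e-f))
d=(f-e)/np.linalg.norm(e-f);n=np.array([d[1],-d[0],0]);print("spacer c",(e+f)/2+22*n)
print("hole",at_z("wrist",(277.5,251),104))
print("post",proj("wrist",[[580.6,-6,20],[580.6,-6,4]]))
```

```text
[538.18260574 -84.40775493  26.        ] [523.75888005  63.23466631  26.        ] 148.34530128550622 [530.9707429  -10.58654431  26.        ]
case c [580.73383615  -5.72500654  26.        ] 5.579727208106297
[557.62728842 -28.39258733 104.        ] [553.54042174  13.52918765 104.        ] 42.12051396383282
spacer c [577.48005156  -5.29708517 104.        ]
hole [577.63369152  -5.26994421 104.        ]
post [[276.00305864 216.76161621]
 [276.03924877 212.00921443]]
```

View pics/w5c.png

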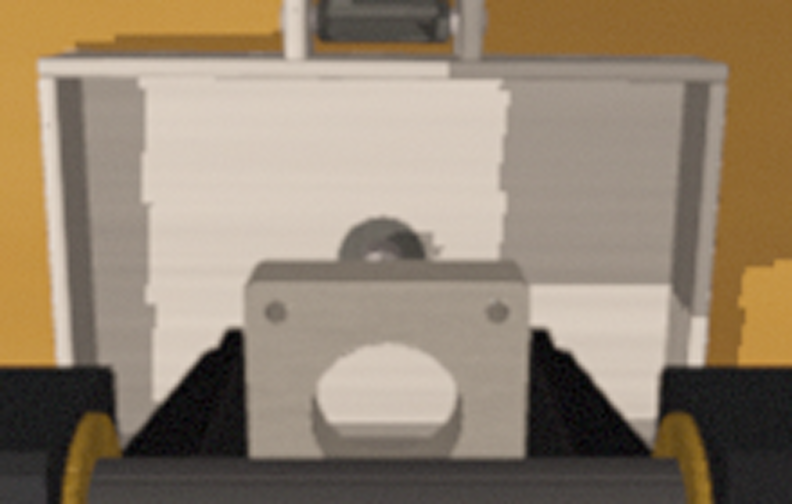

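Run:
```python
from fit import *
for z,q in ((90,[(240,213),(315.7,213)]),(104,[(238,218.3),(316.7,218.3)])):
    e=at_z("wrist",q[0],z);f=at_z("wrist",q[1],z)
    d=(f-e)/np.linalg.norm(e-f);n=np.array([d[1],-d[0],0]);print(np.linalg.norm(e-f),"spacer c",(e+f)/2+22*n)
```

```text
45.01251648878031 spacer c [581.07095708  -4.6959723   90.        ]
43.23710370049348 spacer c [580.48165299  -5.08551243 104.        ]
```

Emit:
drive_tool(
  commands=[
    {"dx":0,"dy":-0.9,"dz":-15,"yaw":0},
    {"dx":0,"dy":0,"dz":-20,"yaw":0},
    {"dx":0,"dy":0,"dz":-17,"yaw":0},
    {"dx":0,"dy":0,"dz":-9,"yaw":0},
    {"dx":0,"dy":0,"dz":-4,"yaw":0},
  ],
)

```text
t: 10.22
eef_pos: [579.5, -5.7, 28.0]
tcp_rot: [3.141, -0.002, -3.045]
ft_force: [-0.0, 0.6, -0.7]
opening: 0.458
```

Emit:
drive_tool(
  commands=[
    {"dx":0,"dy":0,"dz":0,"yaw":0},
    {"dx":0,"dy":0,"dz":0,"yaw":0},
    {"dx":0,"dy":0,"dz":-1.5,"yaw":0},
    {"dx":0,"dy":0,"dz":-1.5,"yaw":0},
  ],
)

```text
t: 10.55
eef_pos: [580.6, -6.2, 27.0]
tcp_rot: [-3.141, 0.002, -3.046]
ft_force: [-0.0, 0.2, -0.9]
opening: 0.457
```

Emit:
drive_tool(
  commands=[
    {"dx":0,"dy":0,"dz":-1.5,"yaw":0},
    {"dx":0,"dy":0,"dz":-1.5,"yaw":0},
  ],
)

```text
t: 10.72
eef_pos: [580.3, -6.2, 23.4]
tcp_rot: [-3.142, 0.001, -3.046]
ft_force: [-0.4, -0.7, -0.9]
opening: 0.461
```

Emit:
drive_tool(
  commands=[
    {"dx":0,"dy":0,"dz":-1.5,"yaw":0},
    {"dx":0,"dy":0,"dz":-1.5,"yaw":0},
  ],
)

```text
t: 10.88
eef_pos: [580.2, -6.2, 20.1]
tcp_rot: [3.141, 0.0, -3.046]
ft_force: [-0.5, -0.1, -0.1]
opening: 0.458
```

Emit:
drive_tool(
  commands=[
    {"dx":0,"dy":0,"dz":-2,"yaw":0},
    {"dx":0,"dy":0,"dz":-2,"yaw":0},
  ],
)

```text
t: 11.05
eef_pos: [580.1, -6.2, 15.9]
tcp_rot: [3.142, -0.0, -3.046]
ft_force: [-0.9, 0.6, -0.4]
opening: 0.46
```

Emit:
drive_tool(
  commands=[
    {"dx":0,"dy":0,"dz":-2,"yaw":0},
    {"dx":0,"dy":0,"dz":-2,"yaw":0},
  ],
)

```text
t: 11.22
eef_pos: [580.1, -6.2, 11.9]
tcp_rot: [3.141, -0.0, -3.046]
ft_force: [0.8, -0.3, -0.4]
opening: 0.458
```

Emit:
drive_tool(
  commands=[
    {"dx":0,"dy":0,"dz":-1,"yaw":0},
    {"dx":0,"dy":0,"dz":-0.8,"yaw":0},
  ],
)

```text
t: 11.38
eef_pos: [580.1, -6.2, 10.2]
tcp_rot: [3.141, -0.0, -3.046]
ft_force: [-0.5, 0.4, -0.8]
opening: 0.458
```

Emit:
drive_tool(
  commands=[
    {"dx":0,"dy":0,"dz":-0.5,"yaw":0},
    {"dx":0,"dy":0,"dz":-0.3,"yaw":0},
    {"dx":0,"dy":0,"dz":0,"yaw":0},
  ],
)

```text
t: 11.63
eef_pos: [580.2, -6.2, 9.6]
tcp_rot: [3.141, 0.0, -3.046]
ft_force: [-0.7, 0.0, -1.0]
opening: 0.458
```

Emit:
drive_tool(
  commands=[
    {"dx":0,"dy":0,"dz":-0.5,"yaw":0},
    {"dx":0,"dy":0,"dz":-0.5,"yaw":0},
  ],
)

```text
t: 11.8
eef_pos: [580.2, -6.2, 8.6]
tcp_rot: [3.142, 0.0, -3.046]
ft_force: [0.1, -0.1, -0.4]
opening: 0.46
```

Emit:
drive_tool(
  commands=[
    {"dx":0,"dy":0,"dz":-0.4,"yaw":0},
    {"dx":0,"dy":0,"dz":-0.2,"yaw":0},
  ],
)

```text
t: 11.97
eef_pos: [580.2, -6.2, 8.4]
tcp_rot: [3.142, 0.0, -3.046]
ft_force: [-2.8, -0.5, 8.2]
opening: 0.458
```

Emit:
drive_tool(
  commands=[
    {"dx":0,"dy":0,"dz":0,"yaw":0},
    {"dx":0,"dy":0,"dz":0,"yaw":0},
    {"dx":0,"dy":0,"dz":0,"yaw":0},
    {"dx":0,"dy":0,"dz":0.5,"yaw":0},
  ],
  grip=0.65,
)

```text
t: 12.3
eef_pos: [580.1, -6.2, 8.3]
tcp_rot: [3.141, -0.0, -3.046]
ft_force: [0.4, -0.9, 0.2]
opening: 0.637
```

Emit:
drive_tool(
  commands=[
    {"dx":0,"dy":0,"dz":5,"yaw":0},
    {"dx":0,"dy":0,"dz":20,"yaw":0},
    {"dx":0,"dy":0,"dz":30,"yaw":0},
    {"dx":-5,"dy":0,"dz":30,"yaw":0},
    {"dx":-15,"dy":0,"dz":30,"yaw":0},
  ],
)

```text
t: 12.72
eef_pos: [561.0, -6.3, 124.9]
tcp_rot: [-3.141, 0.001, -3.046]
ft_force: [0.8, -0.3, 0.5]
opening: 0.652
```

Emit:
drive_tool(
  commands=[
    {"dx":-20,"dy":0,"dz":30,"yaw":0},
    {"dx":-20,"dy":0,"dz":30,"yaw":0},
    {"dx":-10,"dy":0,"dz":15,"yaw":0},
    {"dx":0,"dy":0,"dz":0,"yaw":0},
    {"dx":0,"dy":0,"dz":0,"yaw":0},
  ],
  grip=0,
)

```text
t: 13.13
eef_pos: [510.3, -6.2, 199.4]
tcp_rot: [-3.141, 0.002, -3.046]
ft_force: [0.3, -0.6, -0.4]
opening: 0.356
```

Run:
```python
from h import *
b=save("scene","s6.png")
c=save("side","s6b.png")
a=save("wrist","w6.png"); s=env.state();print(s["t"],s["eef_pos"],s["tcp_rot"],s["opening"],s["ft_force"])
def up(im,y,x): return cv2.resize(im[y:y+120,x:x+150,::-1],(400,320),interpolation=cv2.INTER_CUBIC)
cv2.imwrite('pics/c6.png',np.hstack([up(b,130,220),up(c,120,220)]))
```

```text
13.2833 [510.30595559  -6.18240976 197.33822244] [ 3.14110454e+00 -1.52940159e-03 -3.04603441e+00] 0.22965426164893216 [ 0.16212172  1.09560555 -0.87547485]
```

View pics/w6.png

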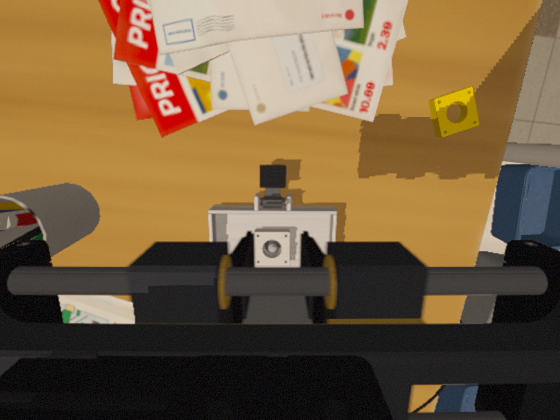

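View pics/c6.png

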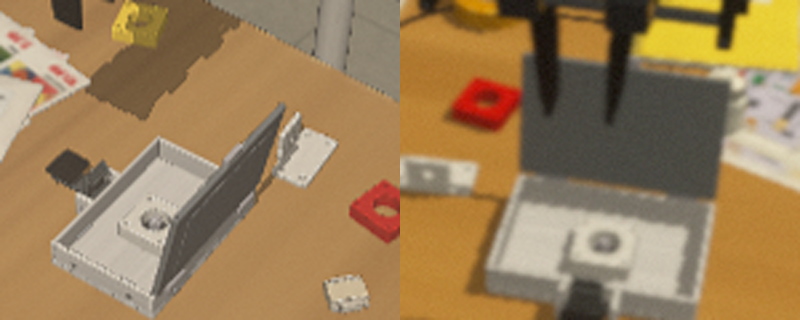

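The spacer sits flat over the post: in the wrist view the hole with the post tip is at (272,248). The lid is still fully open. Next I plan the push path behind the lid and down along its arc.

Run:
```python
from h import *
for cam,px in (("wrist",(272.5,248)),): print("hole",at_z(cam,px,18))
C=np.array([580.65,-5.9]);a=np.radians(5.4);ux=np.array([np.cos(a),np.sin(a)])
W=lambda x,z:np.r_[C+x*ux,z]
s=env.state()["eef_pos"];print(s)
pts=[W(102,170),W(102,119),W(63,119)]
h=10
for th in np.linspace(1.57,0.06,20):
    r=90+6*(1.57-th)/1.57
    pts.append(W(50-r*np.cos(th)+3*np.sin(th)+h,29+r*np.sin(th)+3*np.cos(th)))
p=s
for q in pts: print(np.round(q,1),np.round(q-p,1)); p=q
```

```text
hole [579.12134072  -5.66220152  18.        ]
[510.30595559  -6.18240976 197.33822244]
[682.2   3.7 170. ] [171.9   9.9 -27.3]
[682.2   3.7 119. ] [  0.   0. -51.]
[643.4   0.  119. ] [-38.8  -3.7   0. ]
[643.3   0.  119. ] [-0.1 -0.   0. ]
[636.2  -0.7 119.3] [-7.1 -0.7  0.3]
[629.   -1.3 118.9] [-7.2 -0.7 -0.3]
[621.8  -2.  118. ] [-7.1 -0.7 -0.9]
[614.8  -2.7 116.6] [-7.1 -0.7 -1.5]
[607.8  -3.3 114.5] [-7.  -0.7 -2. ]
[601.   -4.  111.9] [-6.8 -0.6 -2.6]
[594.4  -4.6 108.8] [-6.6 -0.6 -3.1]
[588.1  -5.2 105.1] [-6.3 -0.6 -3.7]
[582.   -5.8 100.9] [-6.  -0.6 -4.2]
[576.3  -6.3  96.3] [-5.7 -0.5 -4.7]
[571.   -6.8  91.1] [-5.3 -0.5 -5.1]
[566.   -7.3  85.6] [-4.9 -0.5 -5.6]
[561.5  -7.7  79.6] [-4.5 -0.4 -6. ]
[557.5  -8.1  73.3] [-4.  -0.4 -6.3]
[554.   -8.4  66.7] [-3.5 -0.3 -6.6]
[551.   -8.7  59.8] [-3.  -0.3 -6.9]
[548.6  -8.9  52.6] [-2.4 -0.2 -7.2]
[546.7  -9.1  45.2] [-1.9 -0.2 -7.4]
[545.4  -9.2  37.7] [-1.3 -0.1 -7.5]
```

Emit:
drive_tool(
  commands=[
    {"dx":30,"dy":2,"dz":0,"yaw":0},
    {"dx":38,"dy":2,"dz":0,"yaw":0},
    {"dx":38,"dy":2,"dz":0,"yaw":0},
    {"dx":38,"dy":2,"dz":0,"yaw":0},
    {"dx":28,"dy":2,"dz":0,"yaw":0},
  ],
)

```text
t: 13.7
eef_pos: [684.7, 4.0, 196.2]
tcp_rot: [3.141, -0.002, -3.046]
ft_force: [-0.3, -0.3, -0.4]
opening: -0.0
```

Emit:
drive_tool(
  commands=[
    {"dx":0,"dy":0,"dz":-25,"yaw":0},
    {"dx":0,"dy":0,"dz":-30,"yaw":0},
    {"dx":0,"dy":0,"dz":-18,"yaw":0},
    {"dx":0,"dy":0,"dz":-6,"yaw":0},
    {"dx":0,"dy":0,"dz":0,"yaw":0},
  ],
)

```text
t: 14.12
eef_pos: [681.5, 3.9, 116.5]
tcp_rot: [3.141, -0.005, -3.046]
ft_force: [0.5, 0.4, 0.1]
opening: 0.003
```

Emit:
drive_tool(
  commands=[
    {"dx":0,"dy":0,"dz":0,"yaw":0},
    {"dx":0,"dy":0,"dz":0,"yaw":0},
  ],
)

```text
t: 14.28
eef_pos: [682.8, 3.8, 120.6]
tcp_rot: [-3.141, 0.002, -3.046]
ft_force: [0.6, 1.0, -0.0]
opening: 0.007
```

Run:
```python
from h import *
b=save("scene","s7.png")
s=env.state();print(s["t"],s["eef_pos"],s["tcp_rot"],s["opening"],s["ft_force"])
cv2.imwrite('pics/s7c.png',cv2.resize(b[100:270,200:400,::-1],(700,595),interpolation=cv2.INTER_CUBIC))
```

```text
14.3333 [682.77191591   3.77002277 120.78596858] [-3.14130442e+00  1.95588075e-03 -3.04596049e+00] 0.0045827735252750015 [-0.86289311  0.00253492  0.15364152]
```

View pics/s7c.png

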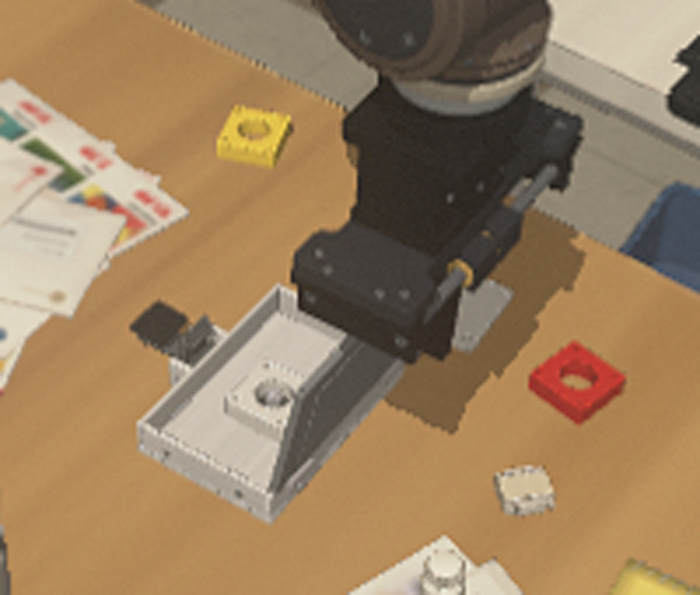

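The hand is behind the lid, with the spacer seated at (270,395) in the crop. Now I push the lid forward.

Emit:
drive_tool(
  commands=[
    {"dx":-4,"dy":-0.4,"dz":-1.5,"yaw":0},
    {"dx":-6,"dy":-0.6,"dz":-1,"yaw":0},
    {"dx":-6,"dy":-0.6,"dz":0,"yaw":0},
    {"dx":-6,"dy":-0.6,"dz":0,"yaw":0},
  ],
)

```text
t: 14.67
eef_pos: [659.5, 1.6, 117.3]
tcp_rot: [3.142, 0.001, -3.046]
ft_force: [0.9, -0.7, 0.8]
opening: 0.004
```

Emit:
drive_tool(
  commands=[
    {"dx":-6,"dy":-0.5,"dz":0,"yaw":0},
    {"dx":-6,"dy":-0.5,"dz":0,"yaw":0},
    {"dx":-5.4,"dy":-0.5,"dz":0,"yaw":0},
  ],
)

```text
t: 14.92
eef_pos: [642.3, 0.1, 117.3]
tcp_rot: [-3.142, 0.001, -3.046]
ft_force: [1.3, 0.2, 1.4]
opening: 0.005
```

Emit:
drive_tool(
  commands=[
    {"dx":-7,"dy":-0.7,"dz":0.3,"yaw":0},
    {"dx":-7.2,"dy":-0.7,"dz":-0.3,"yaw":0},
    {"dx":-7.1,"dy":-0.7,"dz":-0.9,"yaw":0},
  ],
)

```text
t: 15.17
eef_pos: [620.7, -2.0, 116.0]
tcp_rot: [3.141, 0.0, -3.046]
ft_force: [2.3, -0.0, -0.9]
opening: 0.005
```

Light contact of about 2 N, so the lid is being pushed. I continue along the arc.

Emit:
drive_tool(
  commands=[
    {"dx":-7.1,"dy":-0.7,"dz":-1.5,"yaw":0},
    {"dx":-7,"dy":-0.7,"dz":-2,"yaw":0},
    {"dx":-6.8,"dy":-0.6,"dz":-2.6,"yaw":0},
    {"dx":-6.6,"dy":-0.6,"dz":-3.1,"yaw":0},
  ],
)

```text
t: 15.5
eef_pos: [593.4, -4.6, 106.7]
tcp_rot: [3.142, 0.0, -3.046]
ft_force: [2.5, 0.2, -1.1]
opening: 0.003
```

Emit:
drive_tool(
  commands=[
    {"dx":-6.3,"dy":-0.6,"dz":-3.7,"yaw":0},
    {"dx":-6,"dy":-0.6,"dz":-4.2,"yaw":0},
    {"dx":-5.7,"dy":-0.5,"dz":-4.7,"yaw":0},
    {"dx":-5.3,"dy":-0.5,"dz":-5.1,"yaw":0},
  ],
)

```text
t: 15.83
eef_pos: [570.2, -6.9, 88.8]
tcp_rot: [3.142, 0.0, -3.046]
ft_force: [2.9, 0.7, 1.3]
opening: 0.007
```

Run:
```python
from h import *
b=save("scene","s8.png")
s=env.state();print(s["t"],s["eef_pos"],s["ft_force"])
cv2.imwrite('pics/s8c.png',cv2.resize(b[100:270,200:400,::-1],(700,595),interpolation=cv2.INTER_CUBIC))
```

```text
15.8833 [568.85310743  -6.8291946   87.77170899] [ 1.74658314 -1.62032252  0.18585411]
```

View pics/s8c.png

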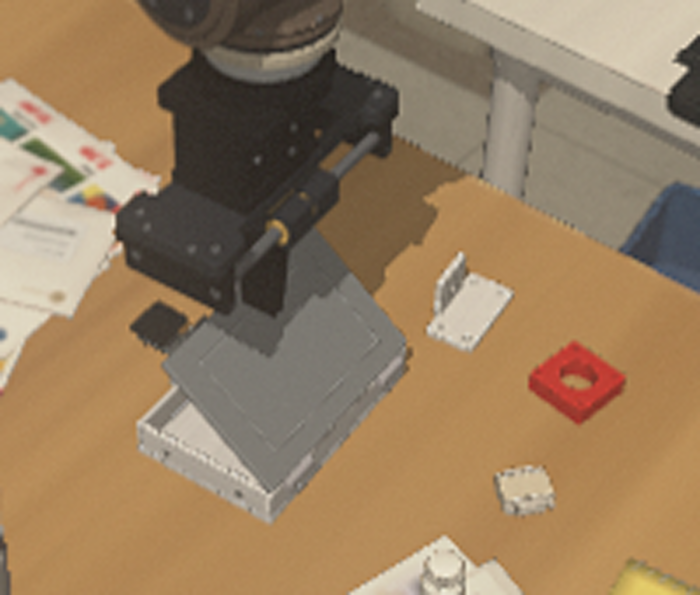

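The crop shows the lid about 40° open with the fingers on its outer face at (265,290). I continue.

Emit:
drive_tool(
  commands=[
    {"dx":-4.7,"dy":-0.5,"dz":-5.6,"yaw":0},
    {"dx":-4.3,"dy":-0.4,"dz":-6,"yaw":0},
    {"dx":-3.8,"dy":-0.4,"dz":-6.3,"yaw":0},
    {"dx":-3.3,"dy":-0.3,"dz":-6.6,"yaw":0},
  ],
)

```text
t: 16.22
eef_pos: [554.3, -8.4, 64.1]
tcp_rot: [3.142, 0.0, -3.046]
ft_force: [2.4, 1.0, 2.6]
opening: 0.007
```

Emit:
drive_tool(
  commands=[
    {"dx":-2.8,"dy":-0.3,"dz":-6,"yaw":0},
    {"dx":-2.2,"dy":-0.2,"dz":-5,"yaw":0},
    {"dx":-1.5,"dy":-0.2,"dz":-4,"yaw":0},
    {"dx":-0.5,"dy":0,"dz":-3,"yaw":0},
  ],
)

```text
t: 16.55
eef_pos: [547.2, -9.1, 46.1]
tcp_rot: [3.141, -0.001, -3.046]
ft_force: [1.2, 0.5, 2.7]
opening: 0.004
```

Emit:
drive_tool(
  commands=[
    {"dx":0,"dy":0,"dz":-1,"yaw":0},
    {"dx":0,"dy":0,"dz":0,"yaw":0},
  ],
)

```text
t: 16.72
eef_pos: [547.1, -9.1, 45.3]
tcp_rot: [3.141, -0.001, -3.046]
ft_force: [-0.3, -0.3, 3.2]
opening: 0.001
```

Emit:
drive_tool(
  commands=[
    {"dx":-0.8,"dy":0,"dz":-2,"yaw":0},
    {"dx":-0.7,"dy":0,"dz":-2,"yaw":0},
    {"dx":0,"dy":0,"dz":-1.5,"yaw":0},
    {"dx":0,"dy":0,"dz":-1,"yaw":0},
  ],
)

```text
t: 17.05
eef_pos: [546.3, -9.2, 39.7]
tcp_rot: [-3.141, 0.001, -3.046]
ft_force: [-1.2, -0.8, 13.3]
opening: 0.002
```

Emit:
drive_tool(
  commands=[
    {"dx":0,"dy":0,"dz":-0.8,"yaw":0},
    {"dx":0,"dy":0,"dz":-0.7,"yaw":0},
  ],
)

```text
t: 17.22
eef_pos: [546.3, -9.2, 38.6]
tcp_rot: [-3.141, 0.001, -3.046]
ft_force: [-2.1, -1.6, 18.8]
opening: 0.002
```

Emit:
drive_tool(
  commands=[
    {"dx":0,"dy":0,"dz":-0.5,"yaw":0},
    {"dx":0,"dy":0,"dz":-0.5,"yaw":0},
  ],
)

```text
t: 17.38
eef_pos: [546.1, -9.2, 37.3]
tcp_rot: [-3.141, 0.001, -3.046]
ft_force: [0.2, -1.4, 7.4]
opening: 0.006
```

The force peaked at 18.8 N at z 38.6 and fell to 7.4 N at z 37.3. I look before going on.

Run:
```python
from h import *
b=save("scene","s9.png");c=save("side","s9b.png");w=save("wrist","w9.png")
s=env.state();print(s["t"],s["eef_pos"],s["ft_force"])
cv2.imwrite('pics/c9.png',np.hstack([cv2.resize(b[150:250,230:330,::-1],(400,400),interpolation=cv2.INTER_CUBIC),cv2.resize(c[150:250,240:340,::-1],(400,400),interpolation=cv2.INTER_CUBIC)]))
cv2.imwrite('pics/w9c.png',cv2.resize(w[80:330,110:450,::-1],(800,588),interpolation=cv2.INTER_CUBIC))
```

```text
17.5333 [546.06964371  -9.15901722  37.01061964] [-0.67197983 -2.17675024  7.10208085]
```

View pics/c9.png

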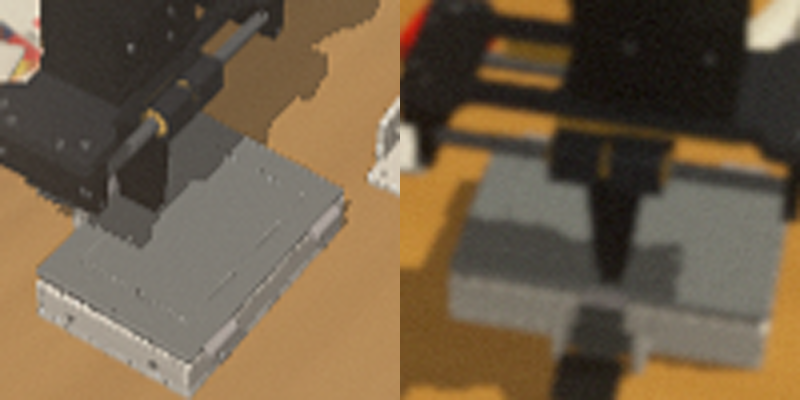

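View pics/w9c.png

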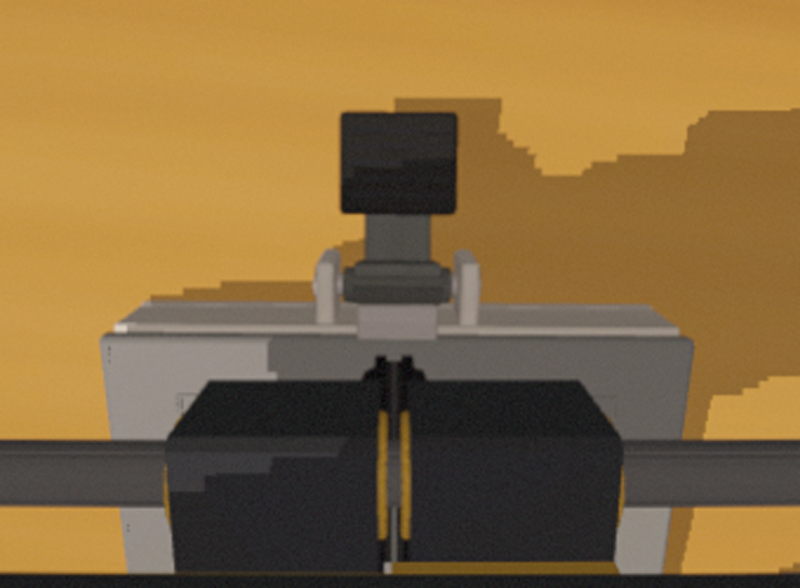

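The lid is nearly shut. In the wrist crop the striker at (397,320) is against the hook at (397,285), and a thin gap is still open. I continue in small steps.

Emit:
drive_tool(
  commands=[
    {"dx":0,"dy":0,"dz":-0.5,"yaw":0},
    {"dx":0,"dy":0,"dz":-0.5,"yaw":0},
  ],
)

```text
t: 17.7
eef_pos: [546.0, -9.2, 36.0]
tcp_rot: [-3.142, 0.0, -3.046]
ft_force: [-0.7, -0.5, 8.7]
opening: 0.003
```

Emit:
drive_tool(
  commands=[
    {"dx":0,"dy":0,"dz":-0.5,"yaw":0},
    {"dx":0,"dy":0,"dz":-0.3,"yaw":0},
  ],
)

```text
t: 17.87
eef_pos: [545.9, -9.2, 35.0]
tcp_rot: [-3.142, -0.0, -3.046]
ft_force: [-0.5, -0.8, 2.2]
opening: 0.006
```

Emit:
drive_tool(
  commands=[
    {"dx":0,"dy":0,"dz":-0.4,"yaw":0},
    {"dx":0,"dy":0,"dz":-0.4,"yaw":0},
  ],
)

```text
t: 18.03
eef_pos: [545.9, -9.2, 34.1]
tcp_rot: [-3.142, -0.0, -3.046]
ft_force: [-1.5, -2.1, 6.2]
opening: 0.003
```

Emit:
drive_tool(
  commands=[
    {"dx":0,"dy":0,"dz":-0.4,"yaw":0},
    {"dx":0,"dy":0,"dz":-0.3,"yaw":0},
  ],
)

```text
t: 18.2
eef_pos: [545.8, -9.2, 33.4]
tcp_rot: [3.142, -0.0, -3.046]
ft_force: [-1.4, -2.4, 6.9]
opening: 0.001
```

Emit:
drive_tool(
  commands=[
    {"dx":0,"dy":0,"dz":-0.3,"yaw":0},
    {"dx":0,"dy":0,"dz":-0.3,"yaw":0},
  ],
)

```text
t: 18.37
eef_pos: [545.8, -9.0, 32.6]
tcp_rot: [3.141, -0.001, -3.046]
ft_force: [-0.6, -1.2, 2.6]
opening: 0.005
```

Emit:
drive_tool(
  commands=[
    {"dx":0,"dy":0,"dz":-0.3,"yaw":0},
    {"dx":0,"dy":0,"dz":0,"yaw":0},
  ],
)

```text
t: 18.53
eef_pos: [545.8, -9.1, 32.3]
tcp_rot: [3.141, -0.001, -3.046]
ft_force: [-1.9, -2.0, 3.6]
opening: 0.001
```

Emit:
drive_tool(
  commands=[
    {"dx":0,"dy":0,"dz":-0.3,"yaw":0},
    {"dx":0,"dy":0,"dz":-0.2,"yaw":0},
  ],
)

```text
t: 18.7
eef_pos: [545.8, -9.0, 31.9]
tcp_rot: [3.141, -0.001, -3.046]
ft_force: [-1.0, -1.9, 3.7]
opening: 0.004
```

Emit:
drive_tool(
  commands=[
    {"dx":0,"dy":0,"dz":-0.2,"yaw":0},
    {"dx":0,"dy":0,"dz":0,"yaw":0},
  ],
)

```text
t: 18.87
eef_pos: [545.8, -9.1, 31.7]
tcp_rot: [3.141, -0.0, -3.046]
ft_force: [-2.6, -1.3, 2.9]
opening: 0.007
```

Emit:
drive_tool(
  commands=[
    {"dx":0,"dy":0,"dz":-0.2,"yaw":0},
    {"dx":0,"dy":0,"dz":-0.2,"yaw":0},
  ],
)

```text
t: 19.03
eef_pos: [545.9, -9.0, 31.4]
tcp_rot: [3.141, -0.0, -3.046]
ft_force: [-3.5, -1.9, 4.6]
opening: 0.004
```

Emit:
drive_tool(
  commands=[
    {"dx":0,"dy":0,"dz":-0.2,"yaw":0},
    {"dx":0,"dy":0,"dz":0,"yaw":0},
  ],
)

```text
t: 19.2
eef_pos: [545.9, -9.0, 31.3]
tcp_rot: [3.141, -0.0, -3.046]
ft_force: [-2.8, -1.5, 6.9]
opening: 0.008
```

The force is now climbing at about the hard-stop height (z 31.3). I lift slowly and see whether the lid stays down.

Emit:
drive_tool(
  commands=[
    {"dx":0,"dy":0,"dz":0.5,"yaw":0},
    {"dx":0,"dy":0,"dz":0.5,"yaw":0},
    {"dx":0,"dy":0,"dz":0.7,"yaw":0},
    {"dx":0,"dy":0,"dz":0.8,"yaw":0},
  ],
)

```text
t: 19.53
eef_pos: [546.3, -9.0, 33.6]
tcp_rot: [3.142, 0.001, -3.046]
ft_force: [0.3, 0.3, -0.4]
opening: 0.007
```

Emit:
drive_tool(
  commands=[
    {"dx":0,"dy":0,"dz":1,"yaw":0},
    {"dx":0,"dy":0,"dz":1,"yaw":0},
  ],
)

```text
t: 19.7
eef_pos: [546.3, -9.0, 35.6]
tcp_rot: [3.142, 0.0, -3.046]
ft_force: [0.1, -0.3, 0.7]
opening: 0.004
```

Run:
```python
from h import *
b=save("scene","s10.png");c=save("side","s10b.png");w=save("wrist","w10.png")
s=env.state();print(s["t"],s["eef_pos"],s["ft_force"])
cv2.imwrite('pics/c10.png',np.hstack([cv2.resize(b[150:250,230:330,::-1],(400,400),interpolation=cv2.INTER_CUBIC),cv2.resize(c[150:250,240:340,::-1],(400,400),interpolation=cv2.INTER_CUBIC)]))
```

```text
19.85 [546.20138565  -9.06441002  35.72765451] [ 0.23441098 -0.22999077  0.25546089]
```

View pics/c10.png

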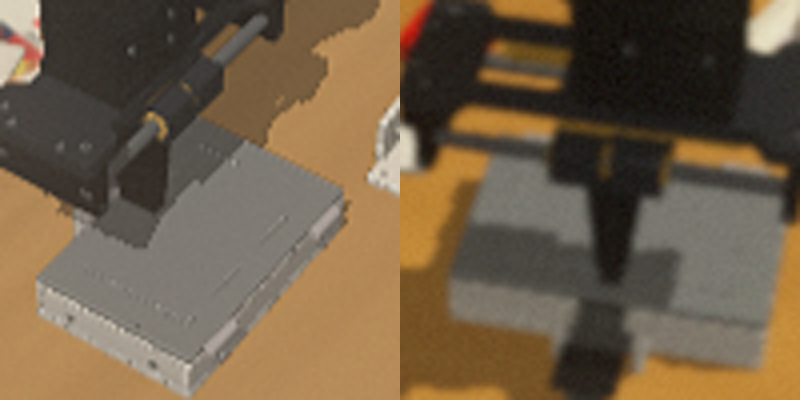

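The force is zero and the lid stays flat, so it has latched. I retreat upward and check again.

Emit:
drive_tool(
  commands=[
    {"dx":0,"dy":0,"dz":10,"yaw":0},
    {"dx":0,"dy":0,"dz":25,"yaw":0},
    {"dx":-5,"dy":5,"dz":35,"yaw":0},
    {"dx":-15,"dy":20,"dz":30,"yaw":0},
    {"dx":-15,"dy":30,"dz":20,"yaw":0},
  ],
)

```text
t: 20.27
eef_pos: [511.5, 45.2, 158.7]
tcp_rot: [-3.141, 0.003, -3.048]
ft_force: [0.8, 0.2, 0.1]
opening: 0.003
```

Emit:
drive_tool(
  commands=[
    {"dx":-15,"dy":35,"dz":15,"yaw":0},
    {"dx":-15,"dy":35,"dz":15,"yaw":0},
    {"dx":-15,"dy":35,"dz":10,"yaw":0},
    {"dx":-10,"dy":25,"dz":0,"yaw":0},
    {"dx":0,"dy":0,"dz":0,"yaw":0},
  ],
)

```text
t: 20.68
eef_pos: [454.3, 179.3, 197.2]
tcp_rot: [3.141, 0.002, -3.043]
ft_force: [0.3, -0.5, 0.4]
opening: 0.005
```

Emit:
drive_tool(
  commands=[
    {"dx":0,"dy":0,"dz":0,"yaw":0},
    {"dx":0,"dy":0,"dz":0,"yaw":0},
    {"dx":0,"dy":0,"dz":0,"yaw":0},
    {"dx":0,"dy":0,"dz":0,"yaw":0},
    {"dx":0,"dy":0,"dz":0,"yaw":0},
  ],
)

```text
t: 21.1
eef_pos: [456.3, 175.1, 195.5]
tcp_rot: [-3.142, -0.0, -3.047]
ft_force: [-0.1, 0.0, 0.0]
opening: 0.001
```

Run:
```python
from h import *
b=save("scene","s11.png");c=save("side","s11b.png")
s=env.state();print(s["t"],s["eef_pos"],s["ft_force"])
cv2.imwrite('pics/c11.png',np.hstack([cv2.resize(b[130:290,230:390,::-1],(400,400),interpolation=cv2.INTER_CUBIC),cv2.resize(c[130:270,200:340,::-1],(400,400),interpolation=cv2.INTER_CUBIC)]))
a0=cv2.imread('pics/scene0.png');d=np.abs(a0.astype(int)-b[:,:,::-1]).max(2)
print("diff scene case",d[175:245,238:320].mean(),"bystanders",d[170:200,322:348].mean(),d[230:250,340:360].mean(),d[255:285,318:338].mean(),"bg",d[300:400,400:500].mean())
```

```text
21.2 [456.26214357 175.33925675 195.5166246 ] [-0.58490555  0.83287316 -0.11500745]
diff scene case 1.844773519163763 bystanders 1.8 1.8175 2.185 bg 1.7591
```

View pics/c11.png

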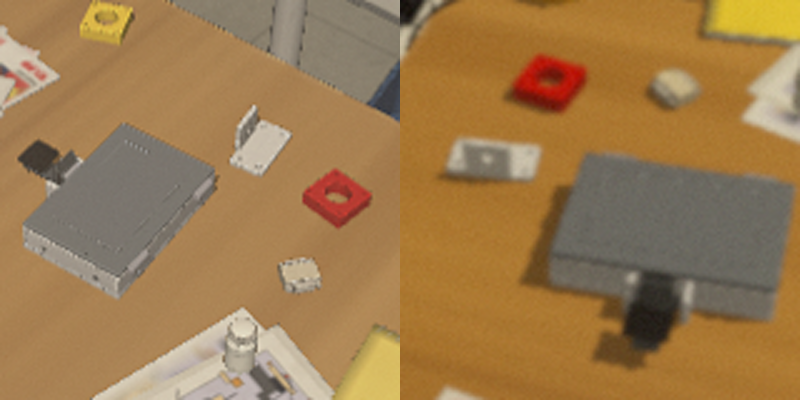

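The lid is shut as in the first picture. The difference there is no more than noise, and the bystanders have not moved. I hand in.

Run:
```python
from cell import env
print(env.job_done(), env.state()["t"])
```

```text
the job is handed in; nothing more can be done
the job is handed in; nothing more can be done
```

I pressed the latch and the lid popped open. I set the aluminium spacer flat over the post, pushed the lid shut until it snapped, and handed the job in at about 21 s.

- **Latch:** the upward push on the pad reached at most 9.8 N. A sideways drag came with it, for about 12.5 N in all.
- **Spacer:** it touched the case floor at the expected height, and the pictures show it flat over the post. This was last seen before the lid closed; I did not look inside again.
- **Lid:** the push to shut it peaked at 18.8 N vertically, about 19 N in all. This came early, as the striker met the hook. It is under two kilograms but above the 6 to 14 N given for the snap. The later peaks before it snapped were 7 to 9 N.
- **Last checks:** with the hand about 160 mm above and clear, the lid stayed flat for over a second. The scene picture of the case matched the first one to within noise, and the bracket, vial and connector had not moved. No check failed.

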